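# Park the clay scraper in its travel dock and latch the hold-down

## Robot

A 6-joint arm with a two-finger parallel gripper is mounted at the origin on the work surface. World frame = base frame: x ahead of the robot, y to its left, z up, the work surface at z = 0. Lengths are in m, angles in rad, forces in N, time in s.
With the tool pointing down it reaches from about 0.425 to 0.95 m from the base axis. Payload 3.5 kg.
Tool frame: the origin (TCP) lies between the finger pads; the fingertips stand 19 mm ahead of it and the grasp point (between the pads) is the TCP; z points along the fingers, y is the line along which they close (so a half turn about z gives the same grasp; the last joint's range is limited). The gripper opens to 85 mm and grips with 20 to 120 N. Pads are 22 mm wide; open, the fingers measure 114 mm over their backs; the gripper's body (76 mm by 85 mm) begins 54 mm behind the grasp point. The pads swing forward as they close: fully open they stand 13 mm farther back than shut.
Start: joints at [1.062, 0.286, 1.577, -0, 1.279, -0.15], TCP at [0.237, 0.632, 0.25] pointing down, gripper open.
Joint ranges: [-2.77, 2.77], [-0.9, 2.22], [0.21, 2.48], [-1.53, 4.67], [0.24, 2.81], [-2.84, 2.84]. Speed limits (rad/s): [2.79, 2.79, 3.14, 3.14, 3.14, 3.14].

## Interface

Orientations are given as a unit quaternion [x, y, z, w].
In Python, from plant import monitor, eyes, ctrl gives the robot as it stands.
- The arm moves only by the shell command python3 -m handwheel 'ROWS' [FORCE]. ROWS is JSON, a list of rows, each a list of 7 numbers: the shift along the tool's x, y, z in units of 40 cm (1.0 is 40 cm), then the turn, a rotation vector about the tool's x, y, z in units of pi rad (1.0 is pi rad), then the opening, from -1 (shut) to 1 (fully open). A call has 1 to 12 rows; each row is the pose to reach, as a shift and turn from the pose commanded when the call began, along the tool's axes at that moment, turning the shorter way round; what a row does not reach only later rows make up. A row lasts 1/8 s, in which the tool goes at most 62.5 mm and 10.7 degrees, less where a joint would pass 70% of its speed; a pose out of reach is approached as far as the arm can. A call with a number of a shift or a turn outside -1 to 1 is refused whole. A call with a gripper value outside its range is refused whole. The fingers move at their own pace and stop on an object; FORCE is the grip in N (left out, the last holds). Time passes only in rows, so rows that repeat a pose let the fingers close. It gives the time, the measured TCP pose, the force, the opening and the grip force at its end, in the units of the state.
- monitor.get_state(): the state, without advancing time (a new reading comes with each control period).
- eyes.read_camera(name): name is "scene" or "side" or "wrist"; returns the picture (420x560x3 uint8, red, green, blue); there is no depth.
- eyes.camera_params(name): a dict with "K" (3x3 intrinsics, pixels), "R" (3x3) and "t" (3): a world point X has camera coordinates R X + t. Camera axes: x right, y down, z forward; pixel columns grow to the right and rows downward; lengths in m; the calibration is good to about 2 mm. The wrist camera is an equidistant fisheye: a pixel r from the principal point sees the ray r / f radians off the axis. A picture is of the moment at which its call begins: read the wrist's pose just before it. camera_params takes no time and is no camera call; for the wrist camera it gives the pose at the moment of the call.
- ctrl.sign_off(): hands the job in; it is judged then, once.
The state is a dict: "time": time; "qpos": joint angles; "dq": joint speeds; "joint_efforts": joint torques, N m; "eef_pos": TCP position; "tcp_rot": TCP orientation; "contact_force": force on the tool from outside, world axes, zero at the start; "wrist_torque": the same for the moment, N m; "opening": opening from 0.0 (shut) to 1.0 (fully open); "finger_force": force on a finger pad.
Only numpy, scipy, OpenCV 4.12 (cv2) and the standard library are available. Lean on these libraries where they do the work, as an engineer would, in place of code of your own. Each camera call takes 0.05 s, during which the arm holds its last target. There are 200 camera calls.

## Task

We are packing up the pottery stall: slide the broad square-bladed scraper, blade first, fully home into the low dock until its edge meets the back stop. Then press the dock's sprung lever down until its catch clicks in and holds it, so that the rubber foot clamps the blade, and take your hand away. Leave the trimming knife, the pots and the wooden stick where they are.

Things in the scene. Friction and masses are not known exactly. Their poses are not given: they have to be found in the camera images.
- scraper: Broad scraper lying flat, about 170 g. Wooden handle 100 long x 26 wide x 26 mm high (x -50 to +50), then a square-ended steel blade 64 wide x 4 mm thick, flat on the table (x +50 to +135). Origin: table level under the middle of the handle, where it is gripped across its y; x points to the blade, z up. It lies right (-y) of the dock; it may change places with the knife.
- scraper_edge (a point): Middle of the square end edge of the scraper's blade, 135 mm ahead of the scraper's origin, 2 mm above its underside.
- dock: Low fixed wood and steel dock, 110 x 100 mm. Origin: centre of the underside, at table level; x from the mouth to the back, z up. A flat tunnel runs along x with the table as its floor, 70 mm wide, open at the -x end. Cheeks 18 mm high to y +-50. Hinge lugs 45 mm high at x -45, y +-22. With the scraper fully home, its origin is at x -110, y 0 mm here, its x along the dock's x.
- dock_mouth (a point): Middle of the dock's mouth at table level, dock x -55 mm. The tunnel is 12 mm high here under a steel roof (x -55 to -15 mm, top at 18 mm; open above from -15 to +25). Two flared wings, 16 mm high, widen the mouth to about 85 mm and reach out to x -80 mm.
- dock_stop (a point): Middle of the face of the wooden back stop at table level, dock x +25 mm; the scraper's edge meets it when fully home.
- lever (a joint): Steel hold-down arm hinged across the dock at x -45, height 32 mm, rising towards the back. 0 rad: raised 24 degrees (start); grows as pressed; 0.42 level, 0.48 hard stop. A sprung catch snaps over its side pin at about 0.42 (press on to 0.45 or more to be sure) and holds it at about 0.41 when let go; unlatched it springs back to 0. At the pad it takes 4 N at first, about 10 N near the click.
- lever_pad (a point): Centre of the top of the black press pad at the lever's free end, 36 mm along the arm x 44 mm across, 120 mm from the hinge. Raised: 86 mm above the table at dock x 62 mm, tilted 24 degrees. Latched: about 40 mm above the table at dock x 75 mm; at the hard stop about 31 mm. The catch beside it (dock x 31 to 55, y 25 to 35 mm) is 57 mm high.
- foot: Sprung rubber foot under the lever, 16 mm across, 50 mm from the hinge. Lever raised: about 25 mm above the table, clear of the blade. Lever latched: it presses on the blade with about 3 N at dock x 5 mm; without the blade it would block the tunnel. Origin: centre of its lower face.
- knife: Trimming knife, the same 100 x 26 x 26 mm handle as the scraper but a narrow pointed blade, 18 mm wide and 4 mm thick, to x = +114 mm. Lies on the table, to be left alone. Origin and axes as the scraper's.
- bowl: Terracotta bowl, 100 mm across, 50 mm high, to be left alone. Origin: centre of its underside.
- jug: Closed terracotta jug, 92 mm across, 130 mm high, to be left alone. Origin: centre of its underside.
- mug: Terracotta mug, 80 mm across, 90 mm high, to be left alone. Origin: centre of its underside.
- stick: Flat dark wooden stick, 160 x 30 x 10 mm, to be left alone. Origin: centre of its underside.
Things that resemble listed ones, but are neither listed nor needed, are in the scene too. Leave any yellow look-alike of the scraper alone. What is shaped like the dock but blue is not meant.

How it is judged:
By the outcome, as a careful person would: the job done as asked, in the order asked, and still so for the second after the job is handed in, with the robot touching nothing.
It also fails if it takes over 54 s, if anything falls off the work surface, if the arm or the gripper's body presses on something with over 40 N, if the wrist force passes 120 N, or if a joint passes its speed limit or range.

## Working session

There is one attempt and no reset: what is moved stays moved. The work goes in short steps, Python scripts to look and compute and a shell command to move; the robot and the scene stay as the last step left them, time stands still between calls to the robot, and variables do not carry over. Pictures are saved under pics/ and viewed, at most 10 in all, crops included, and the job is handed in when it is done.

```bash
mkdir -p pics; cat > h.py <<'E'
import numpy as np, cv2
from plant import monitor, eyes, ctrl
def snap(cam,name):
    p=eyes.camera_params(cam); im=eyes.read_camera(cam)
    cv2.imwrite(f'pics/{name}.png',im[:,:,::-1]); np.savez(f'pics/{name}.npz',**{k:np.array(p[k]) for k in 'KRt'}); return im
def ray(name,px):
    p=np.load(f'pics/{name}.npz'); K,R,t=p['K'],p['R'],p['t']
    v=np.linalg.inv(K)@[px[0],px[1],1]
    if 'wrist' in name:
        th=np.hypot(v[0],v[1]); v=np.array([*(v[:2]*(np.sin(th)/max(th,1e-9))),np.cos(th)])
    return -R.T@t, R.T@v
def at(name,px,z=0):
    c,d=ray(name,px); return c+d*(z-c[2])/d[2]
def proj(name,X):
    p=np.load(f'pics/{name}.npz'); K,R,t=p['K'],p['R'],p['t']; c=R@np.array(X)+t
    if 'wrist' in name:
        r=np.hypot(c[0],c[1]); th=np.arctan2(r,c[2]); q=np.array([c[0]/r*th,c[1]/r*th,1])
    else: q=c/c[2]
    return (K@q)[:2]
E
python3 - <<'E'
from h import *
s=monitor.get_state(); print(s)
for c in ['scene','side','wrist']: snap(c,c+'0')
ims=[cv2.imread(f'pics/{c}0.png') for c in ['scene','side']]
for c in ['scene','side','wrist']:
    p=np.load(f'pics/{c}0.npz'); print(c,p['K'].round(1).tolist(),(-p['R'].T@p['t']).round(3))
E
```

```text
{'time': 0.0, 'qpos': array([ 1.06198053e+00,  2.87196767e-01,  1.57817346e+00, -5.16538973e-05,
        1.27859938e+00, -1.49985486e-01]), 'dq': array([ 1.79023705e-03,  3.12038456e-04,  9.02613892e-05,  4.25043912e-04,
       -1.46926557e-03,  1.22909996e-03]), 'joint_efforts': array([-1.33399080e-03, -4.05983484e+01, -2.92624640e+01, -1.55909838e-04,
        5.81917862e-03, -2.95086920e-06]), 'eef_pos': array([0.2367181 , 0.63147676, 0.2489283 ]), 'tcp_rot': array([ 1.78446670e-01,  9.83948867e-01, -1.13257666e-03, -3.61049249e-04]), 'contact_force': array([ 0.63878437, -0.64777235, -0.57188912]), 'wrist_torque': array([-0.03066156,  0.02612447,  0.00853298]), 'finger_force': 0.0, 'opening': 1.000447071078598}
scene [[482.2, 0.0, 276.6], [0.0, 482.2, 213.7], [0.0, 0.0, 1.0]] [ 1.427 -0.289  0.731]
side [[386.2, 0.0, 284.3], [0.0, 386.2, 204.9], [0.0, 0.0, 1.0]] [ 0.104 -0.713  0.71 ]
wrist [[325.2, 0.0, 282.6], [0.0, 325.2, 207.3], [0.0, 0.0, 1.0]] [0.163 0.659 0.372]
```

View pics/scene0.png

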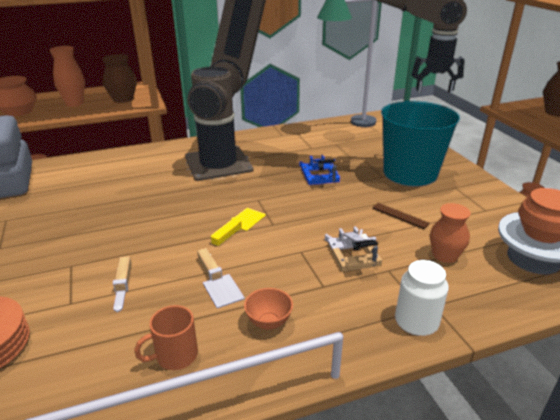

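View pics/side0.png

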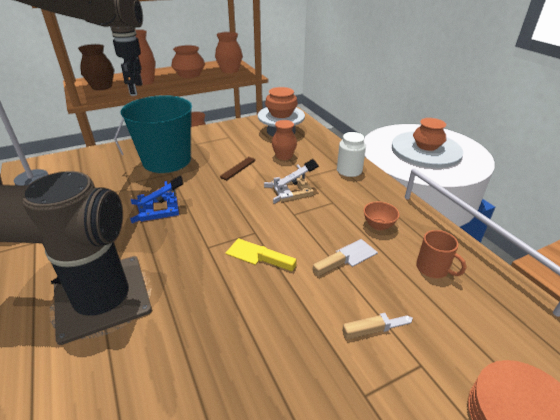

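The scene picture shows these candidates:
- **Scraper:** wooden handle with a square steel blade at scene (215,278), side (345,257). This is the one I choose.
- **Look-alikes of the scraper:** the knife with a narrow blade at scene (122,282), and the yellow scraper at (238,225).
- **Dock:** wood and steel at scene (355,250), side (292,183). The blue look-alike is at (320,170).

I'll check the choice in one close crop.

```bash
python3 - <<'E'
import cv2,numpy as np
def c(n,x,y,w,h): return cv2.resize(cv2.imread(f'pics/{n}0.png')[y:y+h,x:x+w],(400,300),interpolation=cv2.INTER_CUBIC)
a=np.vstack([np.hstack([c('scene',185,240,80,60),c('scene',315,215,80,60)]),np.hstack([c('side',305,230,80,60),c('side',255,150,80,60)])])
cv2.imwrite('pics/crop1.png',a)
E
```

```text
(no output)
```

View pics/crop1.png

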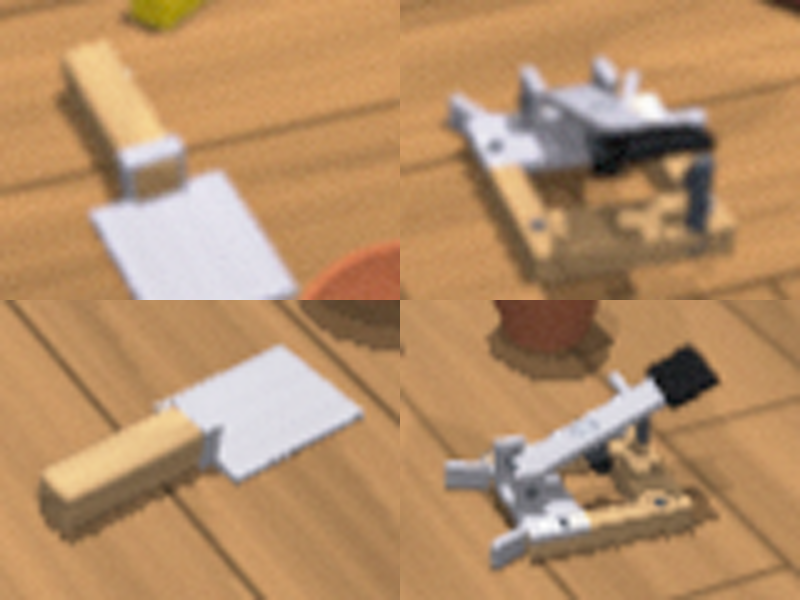

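```bash
cat > fit.py <<'E'
from h import *
from scipy.optimize import least_squares
def fit(obs,x0):
    # obs: (image, local xyz, px)
    def W(p,l): c,s=np.cos(p[2]),np.sin(p[2]); return [p[0]+c*l[0]-s*l[1],p[1]+s*l[0]+c*l[1],l[2]]
    f=lambda p: np.concatenate([proj(n,W(p,l))-px for n,l,px in obs])
    r=least_squares(f,x0,loss='soft_l1'); return r.x, r.fun.reshape(-1,2).round(1).tolist()
E
python3 - <<'E'
from fit import *
S,D='scene0','side0'
for q in [(203,282.4),(229,274.4),(244.4,298.4)]: print(at(S,q,.004).round(3))
for q in [(360.6,239.2),(377.4,252.8),(352.6,266)]: print(at(D,q,.004).round(3))
for q in [(342,270.6),(382,264)]: print('dock rear S',at(S,q,0).round(3))
for q in [(281,201),(318,193)]: print('dock right D',at(D,q,0).round(3))
print('pad D',at(D,(392.-0,225) if 0 else (255+285/5,150+75/5),.086).round(3))
E
```

```text
[ 0.581 -0.174  0.004]
[ 0.574 -0.111  0.004]
[ 0.664 -0.1    0.004]
[ 0.657 -0.102  0.004]
[ 0.665 -0.166  0.004]
[ 0.579 -0.177  0.004]
dock rear S [0.647 0.144 0.   ]
dock rear S [0.657 0.244 0.   ]
dock right D [0.542 0.158 0.   ]
dock right D [0.669 0.145 0.   ]
pad D [0.663 0.182 0.086]
```

```bash
python3 - <<'E'
from fit import *
S,D='scene0','side0'
sc=[(S,(.05,-.032,.004),(203,282.4)),(S,(.05,.032,.004),(229,274.4)),(S,(.135,.032,.004),(244.4,298.4)),
(D,(.135,.032,.004),(360.6,239.2)),(D,(.135,-.032,.004),(377.4,252.8)),(D,(.05,-.032,.004),(352.6,266)),
(S,(-.05,-.013,.026),(198,251)),(S,(-.05,.013,.026),(206,248.4)),(D,(-.05,.013,.026),(313.4,268)),(D,(-.05,-.013,.026),(319,270.4))]
print(fit(sc,[.5,-.15,.1]))
dk=[(S,(.055,-.05,0),(342,270.6)),(S,(.055,.05,0),(382,264)),(D,(-.055,-.05,0),(281,201)),(D,(.055,-.05,0),(318,193)),(D,(.062,0,.086),(312,165)),(D,(-.08,-.043,.016),(274,202)),(D,(-.08,.043,.016),(264.4,183))]
print(fit(dk,[.6,.2,-.1]))
E
```

```text
(array([ 0.53005757, -0.14963309,  0.13144252]), [[-0.1, 0.9], [0.1, 0.4], [-0.6, -1.2], [0.3, -0.7], [0.3, -0.8], [1.2, -1.1], [-2.5, -1.5], [-0.3, -1.9], [-1.1, -4.2], [-0.1, -0.2]])
(array([ 0.60207073,  0.1966955 , -0.09492664]), [[0.2, 1.5], [-0.3, 1.3], [0.9, 0.9], [-4.0, 1.8], [-1.1, -1.4], [-0.4, -3.9], [0.1, 0.6]])
```

```bash
cat >> h.py <<'E'
from scipy.spatial.transform import Rotation as Ro
def plan(xyz,yaw_y,s=None,quat=None):
    "row numbers to reach TCP xyz pointing down, tool y along world angle yaw_y (deg), from the measured pose"
    s=s or monitor.get_state(); R0=Ro.from_quat(s['tcp_rot'])
    a=np.radians(yaw_y); y=np.array([np.cos(a),np.sin(a),0]); z=np.array([0,0,-1.]); x=np.cross(y,z)
    R1=Ro.from_matrix(np.c_[x,y,z])
    d=R0.inv().apply(np.array(xyz)-s['eef_pos'])/.4; r=(R0.inv()*R1).as_rotvec()/np.pi
    return d.round(4).tolist(), r.round(4).tolist()
E
python3 - <<'E'
from h import *
for n,q in [('scene0',(413,181)),('side0',(165,168))]: print('bucket base',at(n,q).round(3))
for q in [(381,128),(457,128)]: print([at('scene0',q,z).round(3) for z in (.15,.2)])
for q in [(125,112),(193,112)]: print([at('side0',q,z).round(3) for z in (.15,.2)])
p=np.load('pics/wrist0.npz'); print('axis',p['R'][2])
print(plan([.48,.2,.25],90))
print(plan([.50,-.145,.22],96))
E
```

```text
bucket base [0.332 0.54  0.   ]
bucket base [0.263 0.511 0.   ]
[array([0.238, 0.463, 0.15 ]), array([0.34 , 0.398, 0.2  ])]
[array([0.318, 0.677, 0.15 ]), array([0.414, 0.594, 0.2  ])]
[array([0.19 , 0.694, 0.15 ]), array([0.182, 0.569, 0.2  ])]
[array([0.407, 0.593, 0.15 ]), array([0.38 , 0.476, 0.2  ])]
axis [ 0.28617311 -0.10812651 -0.95205757]
([-0.9483, -0.7968, -0.0008], [-0.0006, -0.0002, -0.1142])
([-1.2979, -1.5867, 0.0756], [-0.0006, -0.0002, -0.1475])
```

```bash
python3 -m handwheel '[[0,0,-0.12,0,0,0,1],[-0.948,-0.797,-0.12,0,0,-0.114,1],[-0.948,-0.797,-0.12,0,0,-0.114,1],[-0.948,-0.797,-0.12,0,0,-0.114,1],[-0.948,-0.797,-0.12,0,0,-0.114,1],[-0.948,-0.797,-0.12,0,0,-0.114,1],[-0.948,-0.797,-0.12,0,0,-0.114,1],[-0.948,-0.797,-0.12,0,0,-0.114,1],[-0.948,-0.797,-0.12,0,0,-0.114,1],[-0.948,-0.797,-0.12,0,0,-0.114,1],[-0.948,-0.797,-0.12,0,0,-0.114,1],[-0.948,-0.797,-0.12,0,0,-0.114,1]]'
python3 - <<'E'
from h import *
snap('wrist','wrist1'); s=monitor.get_state(); print(s['eef_pos'],s['qpos'],s['dq'])
im=cv2.imread('pics/wrist1.png'); print([proj('wrist1',X).round() for X in [(.602,.197,0),(.53,-.15,0)]])
print(plan([.50,-.145,.22],96))
E
```

```text
time: 1.65
eef_pos: [0.4794, 0.2015, 0.2982]
tcp_rot: [-0.001, 1.0, 0.0, -0.0]
contact_force: [-0.1, 0.5, -0.8]
opening: 0.995
finger_force: 0.0
[0.47941448 0.20158455 0.29824423] [ 2.02693337e-01 -9.47224616e-02  1.89949258e+00  2.12499777e-04
  1.33701844e+00 -1.36972433e+00] [ 0.00104797  0.00026854 -0.00108044 -0.00134541 -0.00073992 -0.00111477]
[array([279., 251.]), array([ 63., 203.])]
([-0.0501, -0.8666, 0.1955], [0.0001, -0.0001, -0.0328])
```

View pics/wrist1.png

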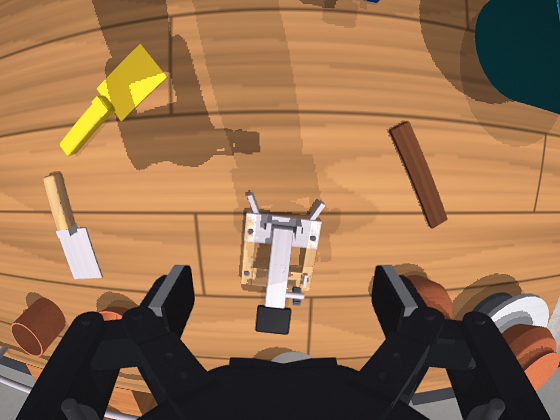

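The wrist view shows the real dock at (280,250) with its mouth facing up (wing tips at (249,195) and (322,203)). The scraper is at (65,220), the yellow one at (110,100) and the stick at (417,175). Next I go to the scraper.

```bash
python3 -m handwheel '[[-0.05,-0.867,0.196,0,0,-0.033,1],[-0.05,-0.867,0.196,0,0,-0.033,1],[-0.05,-0.867,0.196,0,0,-0.033,1],[-0.05,-0.867,0.196,0,0,-0.033,1],[-0.05,-0.867,0.196,0,0,-0.033,1],[-0.05,-0.867,0.196,0,0,-0.033,1],[-0.05,-0.867,0.196,0,0,-0.033,1],[-0.05,-0.867,0.196,0,0,-0.033,1],[-0.05,-0.867,0.196,0,0,-0.033,1]]'
python3 - <<'E'
from h import *
snap('wrist','wrist2')
c=proj('wrist2',(.58,-.14,0)); print(c)
x,y=int(c[0])-80,int(c[1])-120; x=max(0,min(x,400)); y=max(0,min(y,220)); print(x,y)
a=cv2.imread('pics/wrist1.png')[180:340,220:340]
b=cv2.imread('pics/wrist2.png')[y:y+200,x:x+160]
a=cv2.resize(a,(360,480),interpolation=cv2.INTER_CUBIC); b=cv2.resize(b,(400,500),interpolation=cv2.INTER_CUBIC)
o=np.zeros((500,760,3),np.uint8); o[:480,:360]=a; o[:,360:]=b; cv2.imwrite('pics/crop2.png',o)
E
```

```text
time: 2.82
eef_pos: [0.5002, -0.1449, 0.2204]
tcp_rot: [-0.053, 0.999, -0.0, 0.0]
contact_force: [-0.0, 0.2, -0.2]
opening: 0.999
finger_force: 0.0
[279.1293302  246.06889231]
199 126
```

View pics/crop2.png

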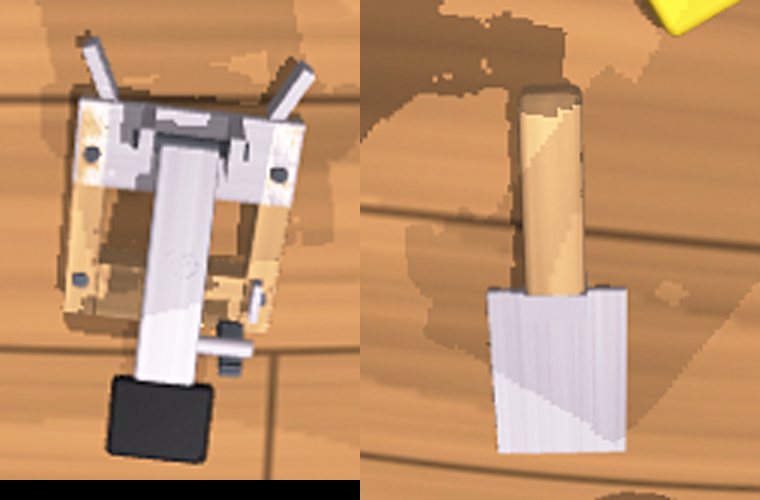

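```bash
python3 - <<'E'
from fit import *
W='wrist2'
sc=[(W,(.05,-.032,.004),(250.2,242)),(W,(.05,.032,.004),(305.8,241.6)),(W,(.135,.032,.004),(305.4,306)),(W,(.135,-.032,.004),(254.2,307.2)),
(W,(-.05,-.013,.026),(263.4,170.8)),(W,(-.05,.013,.026),(288.2,170.8))]
p,r=fit(sc,[.53,-.15,.1]); print(p,r)
V='wrist1'
dk=[(V,(-.055,-.05,.018),(246.7,212.3)),(V,(-.055,.05,.018),(321.7,220.7)),(V,(.055,-.05,.018),(241,284.3)),(V,(.062,0,.086),(273.3,320)),(V,(-.08,-.045,.016),(249,193.3)),(V,(-.08,.045,.016),(323,203))]
print(fit(dk,[.6,.2,-.1]))
p=np.r_[p]; print(plan([p[0],p[1],.07],90+np.degrees(p[2]))); print(plan([p[0],p[1],.024],90+np.degrees(p[2])))
E
```

```text
[ 0.5294883  -0.14737686  0.12311069] [[0.2, 5.1], [0.1, 4.6], [-0.4, 0.6], [0.3, 0.1], [-0.9, -6.8], [0.5, -7.3]]
(array([ 0.59862583,  0.19801273, -0.12078987]), [[-0.0, 0.1], [0.0, 0.3], [-0.3, -0.6], [0.1, -0.1], [3.4, 0.9], [-2.2, -0.7]])
([-0.072, -0.0136, 0.376], [-0.0001, 0.0002, -0.0056])
([-0.0719, -0.0135, 0.491], [-0.0001, 0.0002, -0.0056])
```

```bash
python3 - <<'E'
from fit import *
W='wrist2'
for q in [(250.2,242),(305.8,241.6),(305.4,306),(254.2,307.2)]: print(at(W,q,.004).round(4))
for q in [(263.4,161.6),(288.2,161.6)]: print(at(W,q,.026).round(4))
sc=[(W,(.05,-.032,.004),(250.2,242)),(W,(.05,.032,.004),(305.8,241.6)),(W,(.135,.032,.004),(305.4,306)),(W,(.135,-.032,.004),(254.2,307.2)),
(W,(-.05,-.013,.026),(263.4,161.6)),(W,(-.05,.013,.026),(288.2,161.6))]
p,r=fit(sc,[.53,-.15,.1]); print(p,r)
# undistorted top-down view for checking scale
E
```

```text
[ 0.5767 -0.1736  0.004 ]
[ 0.5695 -0.1104  0.004 ]
[ 0.6585 -0.0987  0.004 ]
[ 0.6673 -0.1629  0.004 ]
[ 0.4789 -0.1658  0.026 ]
[ 0.4764 -0.1414  0.026 ]
[ 0.52700998 -0.14758637  0.12228651] [[0.1, 3.1], [0.2, 2.6], [-0.3, -0.9], [0.1, -1.5], [-0.8, -0.1], [0.6, -0.6]]
```

```bash
python3 -m handwheel '[[-0.067,-0.0135,0.4,0,0,-0.0056,0.2],[-0.067,-0.0135,0.4,0,0,-0.0056,0.2],[-0.067,-0.0135,0.4,0,0,-0.0056,0.2],[-0.067,-0.0135,0.49,0,0,-0.0056,0.2],[-0.067,-0.0135,0.49,0,0,-0.0056,0.2],[-0.067,-0.0135,0.49,0,0,-0.0056,-1],[-0.067,-0.0135,0.49,0,0,-0.0056,-1],[-0.067,-0.0135,0.49,0,0,-0.0056,-1],[-0.067,-0.0135,0.49,0,0,-0.0056,-1],[-0.067,-0.0135,0.49,0,0,-0.0056,-1]]' 60
python3 - <<'E'
from h import *
s=monitor.get_state(); print(s['eef_pos'],s['contact_force'],s['opening'],s['finger_force'],s['qpos'])
E
```

```text
time: 4.12
eef_pos: [0.5287, -0.1496, 0.0264]
tcp_rot: [-0.06, 0.998, -0.001, 0.002]
contact_force: [-0.4, 1.7, 6.5]
opening: 0.289
finger_force: 62.3
[ 0.52874176 -0.14963265  0.02636915] [-0.43050573  1.74481643  6.48704445] 0.28906764468652973 62.25192904472351 [-4.60655422e-01  3.09009646e-01  2.01262461e+00  6.51194285e-04
  8.16007237e-01 -2.15240394e+00]
```

```bash
python3 - <<'E'
from h import *
print(plan([.3832,.2241,.10],90-6.92)); 
E
```

```text
([0.2482, 0.971, -0.1867], [-0.0004, 0.0012, 0.0768])
```

```bash
python3 -m handwheel '[[0,0,-0.1,0,0,0,-1],[0,0,-0.187,0,0,0,-1],[0.248,0.971,-0.187,0,0.001,0.077,-1],[0.248,0.971,-0.187,0,0.001,0.077,-1],[0.248,0.971,-0.187,0,0.001,0.077,-1],[0.248,0.971,-0.187,0,0.001,0.077,-1],[0.248,0.971,-0.187,0,0.001,0.077,-1],[0.248,0.971,-0.187,0,0.001,0.077,-1],[0.248,0.971,-0.187,0,0.001,0.077,-1],[0.248,0.971,-0.187,0,0.001,0.077,-1],[0.248,0.971,-0.187,0,0.001,0.077,-1],[0.248,0.971,-0.187,0,0.001,0.077,-1]]'
python3 - <<'E'
from h import *
snap('wrist','wrist3'); snap('side','side3')
s=monitor.get_state(); print(s['eef_pos'],s['contact_force'],s['opening'],s['qpos'])
print(plan([.3832,.2241,.045],90-6.92),plan([.3832,.2241,.028],90-6.92))
a=cv2.resize(cv2.imread('pics/wrist3.png')[150:350,180:380],(400,400),interpolation=cv2.INTER_CUBIC)
b=cv2.resize(cv2.imread('pics/side3.png')[120:250,190:320],(400,400),interpolation=cv2.INTER_CUBIC)
cv2.imwrite('pics/crop3.png',np.hstack([a,b]))
E
```

```text
time: 5.62
eef_pos: [0.3824, 0.2236, 0.0988]
tcp_rot: [0.062, 0.998, -0.0, -0.001]
contact_force: [0.8, 0.3, -1.3]
opening: 0.285
finger_force: 61.2
[0.38236598 0.22371441 0.09873146] [-0.88417083 -0.23390807 -1.90370435] 0.2920237748469467 [ 2.99159234e-01 -4.17598657e-02  2.24245116e+00  1.00979613e-03
  9.43883955e-01 -1.14903271e+00]
([-0.0024, 0.0013, 0.1343], [-0.0002, -0.001, -0.0008]) ([-0.0025, 0.0013, 0.1768], [-0.0002, -0.001, -0.0008])
```

View pics/crop3.png

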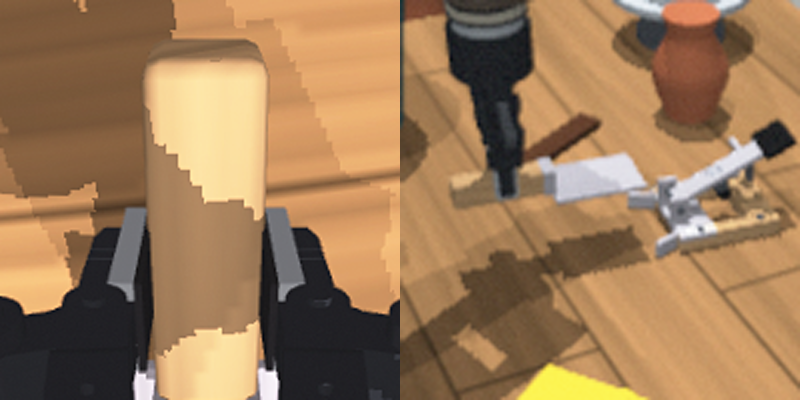

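The scraper is held level ahead of the mouth: the side crop shows its blade corners near side pixels (269,180), (263,169) and (244,186). I'll check them against the expected positions.

```bash
python3 - <<'E'
from fit import *
z=.0988-.0264+.004
for q in [(269,180.1),(263.1,169.4),(243.6,186)]: print(at('side3',q,z).round(4))
u=np.array([.9927,-.1205]);v=np.array([.1205,.9927]); o=np.array([.3824,.2237])
for a,b in [(.135,-.032),(.135,.032),(.05,-.032)]: print((o+a*u+b*v).round(4), proj('side3',[*(o+a*u+b*v),z]).round(1))
E
```

```text
[0.51   0.1751 0.0764]
[0.5193 0.2388 0.0764]
[0.4295 0.1787 0.0764]
[0.5126 0.1757] [269.7 179.8]
[0.5203 0.2392] [263.3 169.3]
[0.4282 0.1859] [242.3 184.9]
```

```bash
python3 -m handwheel '[[-0.002,0.001,0.12,0,-0.001,-0.001,-1],[-0.002,0.001,0.16,0,-0.001,-0.001,-1],[-0.002,0.001,0.175,0,-0.001,-0.001,-1],[-0.002,0.001,0.175,0,-0.001,-0.001,-1],[-0.002,0.001,0.175,0,-0.001,-0.001,-1]]'
python3 - <<'E'
from h import *
s=monitor.get_state(); print(s['eef_pos'],s['contact_force'],s['wrist_torque'],s['opening'])
u=np.array([.9927,-.1205]); d=np.array([.5986,.198])
for X in (-150,-114): print(X,plan([*(d+u*X/1000),.0275],90-6.92))
E
```

```text
time: 6.35
eef_pos: [0.3836, 0.2252, 0.0299]
tcp_rot: [0.059, 0.998, 0.0, 0.001]
contact_force: [-0.6, -0.5, -1.4]
opening: 0.293
finger_force: 61.1
[0.38358711 0.22522935 0.02991828] [-0.57156645 -0.46212453 -1.4406319 ] [-0.0342221   0.03867471 -0.05509185] 0.2925968089284547
-150 ([-0.1668, -0.0033, 0.0064], [0.0002, 0.0007, 0.0008])
-114 ([-0.2568, -0.0035, 0.0066], [0.0002, 0.0007, 0.0008])
```

```bash
python3 -m handwheel '[[-0.05,-0.003,0.004,0,0.0007,0.0008,-1],[-0.1,-0.003,0.004,0,0.0007,0.0008,-1],[-0.14,-0.003,0.004,0,0.0007,0.0008,-1],[-0.167,-0.003,0.004,0,0.0007,0.0008,-1],[-0.167,-0.003,0.004,0,0.0007,0.0008,-1]]'
python3 - <<'E'
from h import *
s=monitor.get_state(); print(s['eef_pos'],s['contact_force'],s['wrist_torque'],s['opening'])
u=np.array([.9927,-.1205]); v=np.array([.1205,.9927]);d=np.array([.5986,.198]); e=s['eef_pos'][:2]-d; print('dock xy',e@u,e@v)
for X in (-114,-106): print(X,plan([*(d+u*X/1000),.0275],90-6.92))
E
```

```text
time: 6.98
eef_pos: [0.4497, 0.2157, 0.0273]
tcp_rot: [0.061, 0.998, -0.0, -0.001]
contact_force: [0.3, -0.3, -1.3]
opening: 0.288
finger_force: 61.1
[0.44969226 0.21565113 0.02727946] [ 0.30110096 -0.26438514 -1.30778273] [-0.02342503  0.09857638  0.03409354] 0.2879329925340205
dock xy -0.1499476774949064 -0.00042110648290748134
-114 ([-0.0899, 0.0011, -0.0007], [-0.0001, -0.0005, -0.0002])
-106 ([-0.1099, 0.0011, -0.0007], [-0.0001, -0.0005, -0.0002])
```

```bash
python3 -m handwheel '[[-0.04,0.001,0,0,0,0,-1],[-0.07,0.001,0,0,0,0,-1],[-0.085,0.001,0,0,0,0,-1],[-0.09,0.001,0,0,0,0,-1],[-0.095,0.001,0,0,0,0,-1],[-0.1,0.001,0,0,0,0,-1],[-0.1,0.001,0,0,0,0,-1]]'
python3 - <<'E'
from h import *
s=monitor.get_state(); print(s['eef_pos'],s['contact_force'],s['wrist_torque'],s['opening'])
u=np.array([.9927,-.1205]); v=np.array([.1205,.9927]);d=np.array([.5986,.198]); e=s['eef_pos'][:2]-d; print('dock xy',e@u,e@v)
E
```

```text
time: 7.85
eef_pos: [0.4886, 0.2114, 0.0271]
tcp_rot: [0.06, 0.998, -0.0, -0.001]
contact_force: [-0.9, 0.4, -1.2]
opening: 0.287
finger_force: 61.3
[0.48856593 0.21139721 0.02710461] [-0.92478433  0.42110649 -1.18588307] [ 0.02661847 -0.02751966  0.04444009] 0.2869863918852955
dock xy -0.11084518346403945 4.030239463312386e-05
```

```bash
python3 -m handwheel '[[-0.004,0,0,0,0,0,-1],[-0.008,0,0,0,0,0,-1],[-0.012,0,0,0,0,0,-1],[-0.012,0,0,0,0,0,-1]]'
python3 - <<'E'
from h import *
s=monitor.get_state(); print(s['eef_pos'],s['contact_force'],s['wrist_torque'],s['opening'])
u=np.array([.9927,-.1205]); v=np.array([.1205,.9927]);d=np.array([.5986,.198]); e=s['eef_pos'][:2]-d; print('dock xy',e@u,e@v)
E
```

```text
time: 8.35
eef_pos: [0.4899, 0.2112, 0.0264]
tcp_rot: [0.06, 0.998, -0.0, -0.005]
contact_force: [-10.0, 2.1, 4.6]
opening: 0.288
finger_force: 62.1
[0.48992518 0.21122477 0.02638008] [-10.00075177   2.07779698   4.63948317] [ 0.30416038  1.10608939 -0.03806259] 0.28800864968036916
dock xy -0.10947507475989811 3.29165677049284e-05
```

```bash
python3 -m handwheel '[[0,0,0.001,0,0,0,-1],[0,0,0.001,0,0,0,0.2],[0,0,0.001,0,0,0,0.2],[0,0,0.001,0,0,0,0.2],[0,0,0.001,0,0,0,0.2],[0,0,-0.1,0,0,0,0.2],[0,0,-0.2,0,0,0,0.2],[0,0,-0.3,0,0,0,0.2],[0,0,-0.4,0,0,0,0.2],[0,0,-0.4,0,0,0,0.2]]'
python3 - <<'E'
from h import *
s=monitor.get_state(); print(s['eef_pos'],s['contact_force'],s['opening'])
snap('wrist','wrist4'); snap('side','side4'); snap('scene','scene4')
a=cv2.resize(cv2.imread('pics/wrist4.png')[130:330,180:380],(400,400),interpolation=cv2.INTER_CUBIC)
b=cv2.resize(cv2.imread('pics/side4.png')[150:230,230:330],(400,320),interpolation=cv2.INTER_CUBIC)
c=cv2.resize(cv2.imread('pics/scene4.png')[210:280,310:410],(400,280),interpolation=cv2.INTER_CUBIC)
o=np.zeros((600,800,3),np.uint8); o[:400,:400]=a; o[:320,400:]=b; o[320:600,400:]=c; cv2.imwrite('pics/crop4.png',o)
E
```

```text
time: 9.6
eef_pos: [0.4961, 0.2113, 0.1915]
tcp_rot: [0.06, 0.998, 0.001, 0.003]
contact_force: [-0.0, 0.5, -0.4]
opening: 0.601
finger_force: 0.0
[0.49610383 0.21133893 0.19150282] [-0.03020025  0.48081319 -0.42775556] 0.6006414139946432
```

View pics/crop4.png

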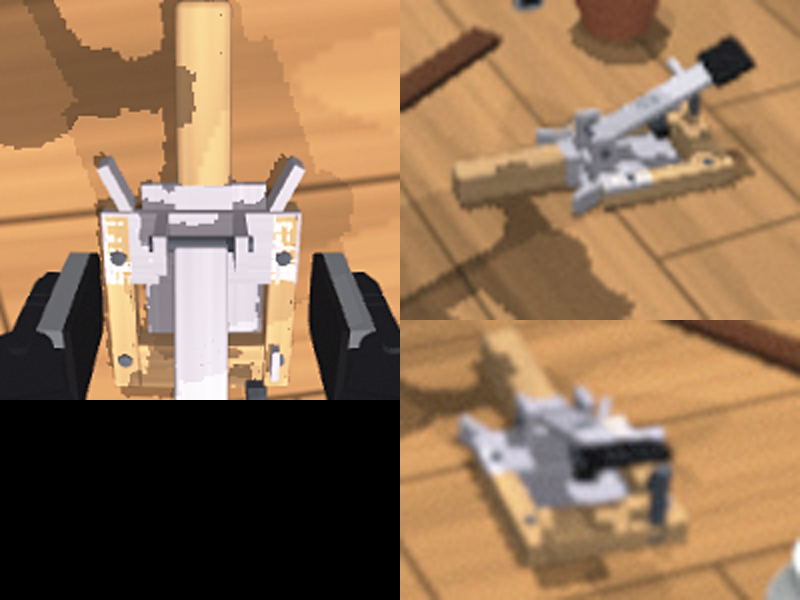

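```bash
python3 - <<'E'
from fit import *
u=np.array([.9927,-.1205]); v=np.array([.1205,.9927]);d=np.array([.5986,.198])
W='wrist4'; P=lambda x,y:(180+x/2,130+y/2)
for n,q,z in [('edgeL',(147,332),.004),('edgeR',(263,331),.004),('bladeback L',(140,186),.004),('bladeback R',(268,184),.004),('hb',(179,5),.026),('hb',(229,5),.026),
  ('dockfront',(98,206),.018),('dockfront',(302,213),.018),('dark end',(200,346),.018),('dark end z0',(160,346),.0)]:
    e=at(W,P(*q),z)[:2]-d; print(n,(e@u).round(4),(e@v).round(4))
dk=[(W,(-.055,-.05,.018),P(98,206)),(W,(-.055,.05,.018),P(302,211)),(W,(.055,-.05,.018),P(112,388)),(W,(.055,.05,.018),P(292,386))]
print(fit(dk,[.6,.2,-.1]))
sc=[(W,(.135,-.032,.004),P(147,332)),(W,(.135,.032,.004),P(263,331)),(W,(-.05,-.013,.026),P(179,5)),(W,(-.05,.013,.026),P(229,5))]
p,r=fit(sc,[.49,.21,-.1]); e=p[:2]-d; print('scraper in dock',e@u,e@v,p[2],r)
s=monitor.get_state(); print(s['tcp_rot'])
E
```

```text
edgeL 0.0257 -0.0312
edgeR 0.0252 0.0347
bladeback L -0.0636 -0.0315
bladeback R -0.0646 0.034
hb -0.1572 -0.0097
hb -0.1572 0.0123
dockfront -0.0582 -0.0515
dockfront -0.0543 0.0502
dark end 0.0255 -0.001
dark end z0 0.0383 -0.0245
(array([ 0.59774379,  0.19744654, -0.12512575]), [[1.2, 2.0], [-0.5, -0.2], [0.7, -1.6], [-2.2, -0.4]])
scraper in dock -0.10774562653284019 0.0014014932696634255 -0.1179896347791015 [[0.9, 1.2], [-0.9, 1.4], [-2.3, -0.6], [2.2, -0.7]]
[ 6.03147342e-02  9.98177207e-01 -4.04912466e-04 -2.05713183e-03]
```

```bash
python3 - <<'E'
from fit import *
u=np.array([.9927,-.1205]); v=np.array([.1205,.9927]);d=np.array([.5986,.198])
for n,q in [('scene0',(446,262)),('side0',(286,160)),('scene0',(418,330)),('side0',(350,174))]:
    e=at(n,q)[:2]-d; print(n,q,(e@u).round(3),(e@v).round(3))
for X,z in [(66,.14),(66,.1),(74,.05)]: print(X,z,plan([*(d+u*X/1000),z],90-6.92))
E
```

```text
scene0 (446, 262) 0.08 0.206
side0 (286, 160) 0.051 0.187
scene0 (418, 330) 0.267 0.04
side0 (350, 174) 0.228 0.025
66 0.14 ([-0.4317, 0.0006, 0.1128], [-0.0003, -0.0013, 0.0])
66 0.1 ([-0.4322, 0.0007, 0.2128], [-0.0003, -0.0013, 0.0])
74 0.05 ([-0.4527, 0.0008, 0.3377], [-0.0003, -0.0013, 0.0])
```

```bash
python3 -m handwheel '[[-0.15,0,0,0,-0.001,0,-1],[-0.3,0,0,0,-0.001,0,-1],[-0.432,0,0,0,-0.001,0,-1],[-0.432,0,0.06,0,-0.001,0,-1],[-0.432,0,0.113,0,-0.001,0,-1],[-0.432,0,0.113,0,-0.001,0,-1],[-0.432,0,0.113,0,-0.001,0,-1]]'
python3 - <<'E'
from h import *
u=np.array([.9927,-.1205]); v=np.array([.1205,.9927]);d=np.array([.5986,.198])
s=monitor.get_state(); e=s['eef_pos'][:2]-d; print('dock xy',e@u,e@v,s['opening'],s['contact_force'])
for X,z in [(66,.105),(71,.07),(74,.05),(74,.048)]: print(X,z,plan([*(d+u*X/1000),z],90-6.92))
E
```

```text
time: 10.62
eef_pos: [0.6645, 0.1903, 0.1415]
tcp_rot: [0.06, 0.998, -0.0, 0.0]
contact_force: [0.7, 0.6, 0.1]
opening: -0.0
finger_force: 0.0
dock xy 0.06639282732631037 0.0002970268292500643 -0.0003891030709601267 [0.70115973 0.59895083 0.08060854]
66 0.105 ([0.001, -0.0007, 0.0912], [-0.0001, 0.0002, 0.0002])
71 0.07 ([-0.0114, -0.0007, 0.1787], [-0.0001, 0.0002, 0.0002])
74 0.05 ([-0.0189, -0.0006, 0.2287], [-0.0001, 0.0002, 0.0002])
74 0.048 ([-0.0189, -0.0006, 0.2337], [-0.0001, 0.0002, 0.0002])
```

```bash
python3 -m handwheel '[[0,0,0.05,0,0,0,-1],[0,0,0.085,0,0,0,-1],[-0.004,0,0.12,0,0,0,-1],[-0.008,0,0.15,0,0,0,-1],[-0.012,0,0.18,0,0,0,-1],[-0.016,0,0.2,0,0,0,-1],[-0.018,0,0.215,0,0,0,-1],[-0.019,0,0.225,0,0,0,-1],[-0.019,0,0.225,0,0,0,-1]]'
python3 - <<'E'
from h import *
u=np.array([.9927,-.1205]); v=np.array([.1205,.9927]);d=np.array([.5986,.198])
s=monitor.get_state(); e=s['eef_pos'][:2]-d; print('dock xy',e@u,e@v,s['eef_pos'],s['contact_force'])
E
```

```text
time: 11.75
eef_pos: [0.674, 0.1891, 0.0534]
tcp_rot: [0.06, 0.998, -0.0, 0.002]
contact_force: [-0.9, -1.2, 9.3]
opening: 0.001
finger_force: 4.7
dock xy 0.07593044488725725 0.00025467708744109216 [0.67400884 0.18910296 0.05338754] [-0.87846725 -1.17528035  9.30679719]
```

```bash
python3 -m handwheel '[[0,0,0.005,0,0,0,-1],[0,0,0.01,0,0,0,-1],[0,0,0.01,0,0,0,-1]]'
python3 -m handwheel '[[0,0,-0.015,0,0,0,-1],[0,0,-0.03,0,0,0,-1],[0,0,-0.045,0,0,0,-1],[0,0,-0.1,0,0,0,-1],[0.05,0,-0.25,0,0,0,-1],[0.1,0,-0.4,0,0,0,-1],[0.3,0,-0.5,0,0,0,-1],[0.5,0,-0.5,0,0,0,-1],[0.5,0,-0.5,0,0,0,-1],[0.5,0,-0.5,0,0,0,-1]]'
python3 - <<'E'
from h import *
s=monitor.get_state(); print(s['eef_pos'],s['contact_force'])
snap('wrist','wrist5'); snap('side','side5'); snap('scene','scene5')
a=cv2.resize(cv2.imread('pics/wrist5.png')[130:330,180:380],(400,400),interpolation=cv2.INTER_CUBIC)
b=cv2.resize(cv2.imread('pics/side5.png')[150:230,230:330],(400,320),interpolation=cv2.INTER_CUBIC)
c=cv2.resize(cv2.imread('pics/scene5.png')[210:280,310:410],(400,280),interpolation=cv2.INTER_CUBIC)
o=np.zeros((600,800,3),np.uint8); o[:400,:400]=a; o[:320,400:]=b; o[320:600,400:]=c
o[400:,:267]=cv2.resize(cv2.imread('pics/scene5.png'),(267,200),interpolation=cv2.INTER_AREA); cv2.imwrite('pics/crop5.png',o)
E
```

```text
time: 12.12
eef_pos: [0.6741, 0.1891, 0.0501]
tcp_rot: [0.06, 0.998, -0.0, 0.002]
contact_force: [-2.0, -0.4, 11.4]
opening: -0.001
finger_force: 5.5
time: 13.38
eef_pos: [0.4716, 0.2138, 0.2484]
tcp_rot: [0.059, 0.998, 0.0, 0.001]
contact_force: [0.4, -1.2, -0.2]
opening: -0.001
finger_force: 0.0
[0.47161599 0.21380168 0.2484139 ] [ 0.40536108 -1.20700079 -0.22801739]
```

View pics/crop5.png

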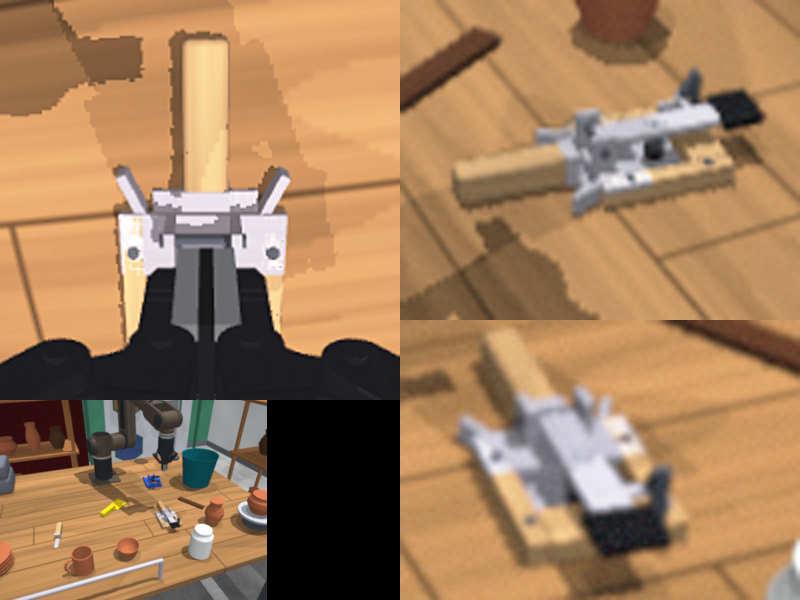

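The lever stays level with its catch over the pin, and the foot is on the blade. The handle sits where it was, and the hand is clear at z 0.25.

```bash
python3 -c "
from plant import ctrl; print(ctrl.sign_off())"
```

```text
the job is handed in; nothing more can be done
None
```

The scraper is fully home against the dock's back stop, the lever is latched so the foot sits on the blade, and the hand is clear; I handed the job in at about 13.5 s.

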